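# Jack a drooping bench robot's forearm level and hold it

## Task

Slide the guard of the little bench-robot cell fully open to the left, and stand the blue lever jack upright on the bench with its saddle centred under the yellow lift pad of the drooping forearm; let go of it. Then pump the jack's red handle: once all the way down to bed the saddle, let it come all the way back up, then press it all the way down again and finish holding it down, so that the jack alone keeps the forearm up. Leave the guard open and do not disturb the other things on the bench.

Things in the scene. Friction and masses are not known exactly. Their poses are not given: they have to be found in the camera images.
- stand: Fixed cell of the bench robot. Origin on the bench straight below the drooping lift pad; x points into the cell (away from the robot at yaw 0), y left along the guard track. Front rail at x=-45, z 108 to 120 mm, y -95 to 239; fixed clear pane below it from y=88 on. Doorway 162 mm wide between posts at y=+-88, no sill. Clear side walls at y=+-88, 108 mm high, x -45 to 90. Red fork at x 130 to 180, 127 mm high; forearm from there to x=-20.
- guard (a joint): The sliding guard, a clear panel 152 mm wide and 123 mm high with a yellow frame, 8 mm thick, in its plane x=-58 mm of the stand: 0 shut (in front of the doorway), grows to 0.15 m fully open, sliding along the stand's +y (left). It stays where it is left; about 1.5 N of friction.
- guard_tab (a point): Centre of the top face of the guard's black grip tab, which stands up above the middle of the guard: 14 mm thick (stand x) by 24 mm (stand y), free from z=123 to its top at z=170 mm. The tab moves with the guard; its axes are parallel to the stand's.
- lift_pad (a point): Centre of the underside of the yellow lift pad (28 mm across) below the tip of the black forearm; a yellow disc on top of the forearm marks the same spot. 60 mm above the bench while drooping, about 78 mm with the jack fully up. The forearm swings up about a level pivot 150 mm further in (stand x=150, z=100 mm), and sinks back by its own weight (about 3 N at the pad).
- jack: Blue lever jack, 0.9 kg, loose. Origin on its underside below its column; x points from column to saddle, z up, handle along -x. Column: 26 mm (x) by 30 mm (y), up to z=120 mm with an orange top: the place to grasp (pinch across y, z 80 to 120). Base 12 mm thick: x -110 to 20 mm, 70 mm wide, then to x=125, 44 mm wide. Saddle at x=100 mm, y=0.
- saddle (a point): Centre of the top of the jack's round steel saddle, 32 mm across, 100 mm in front of the column: 50 mm above the base's underside when lowered, 28 mm higher with the handle fully down.
- jack_handle (a joint): Jack handle: 0 raised (20 degrees above level), 0.5 rad all the way down on its stop; each rad lifts the saddle 56 mm. A spring and the load return it to 0 when let go: 2.5 N at the red pad to start, some 7 N when down with the load. Nothing latches: the saddle sinks with it. Pivot at x=-22, z=55 mm of the jack.
- press_pad (a point): Centre of the top face of the red pad at the handle's end (36 mm along the handle, 40 mm across), 105 mm from the handle's pivot: at jack x=-119, z=97 mm when raised and x=-125, z=45 mm when all the way down. Press from above, with closed fingers for instance.
- drink_can: Bystander: green drink can, 66 mm across, 122 mm high, upright; origin at its underside.
- screwdriver: Bystander: screwdriver lying on the bench in front of the guard's left end, along its own x.
- circuit_board: Bystander: green circuit board 100 x 170 mm lying near the robot, parts up to 22 mm high.
- gearmotor: Bystander: steel gear motor about 108 mm long (x), 36 mm wide and 32 mm high, lying just left of the cell, behind its fixed front pane.
- mug: Bystander: white mug, 80 mm across, 90 mm high, on the left.
- battery_pack: Bystander: blue battery pack 70 x 45 x 42 mm on the right, beyond the jack.

How it is judged:
On the way, in this order (a step that is already met when the one before it is completed fails the run):
1. the guard has been slid open (value of joint guard above 0.12 m), for 0.2 s.
2. the jack stands on the bench, let go, handle up, saddle centred under the lift pad (horizontal distance between saddle and lift_pad below 0.012 m and height (world z) of jack below 0.006 m and angle between jack's own z axis and vertical below 0.05 rad and value of joint guard above 0.12 m and value of joint jack_handle below 0.06 rad and contact force between the fingers and jack below 0.3 N), for 0.3 s.
3. the handle has been pumped down once and the forearm has risen (value of joint jack_handle above 0.43 rad and height (world z) of lift_pad above 0.073 m), for 0.1 s.
4. the handle has come back up and the forearm has sunk (value of joint jack_handle below 0.08 rad and height (world z) of lift_pad below 0.064 m), for 0.1 s.
At the end, for the whole second after the job is handed in: Fingers hold the handle down (over 0.43 rad, over 2 N), the jack carries the forearm (over 1.5 N, pad over 73 mm high), the robot touches neither forearm nor cell; jack flat on the bench, saddle within 12 mm of the pad from above, guard open over 0.12 m (all of step 3 and value of joint guard above 0.12 m and horizontal distance between saddle and lift_pad below 0.012 m and height (world z) of jack below 0.006 m and angle between jack's own z axis and vertical below 0.05 rad and contact force between the fingers and jack above 2 N and contact force between jack and stand above 1.5 N and contact force between each of the fingers, the arm and stand below 0.3 N); the arm keeps its last pose, push and grip.
It fails at once if a bystander is moved more than 30 mm (distance of any of drink_can, screwdriver, circuit_board, gearmotor, mug, battery_pack from where it was at the start of the episode above 0.03 m).
It also fails if it takes over 70 s, if anything falls off the work surface, if the arm or the gripper's body presses on something with over 40 N, if the wrist force passes 120 N, or if a joint passes its speed limit or range.

## Robot

A 6-joint arm with a two-finger parallel gripper is mounted at the origin on the work surface. World frame = base frame: x ahead of the robot, y to its left, z up, the work surface at z = 0. Lengths are in m, angles in rad, forces in N, time in s.
With the tool pointing down it reaches from about 0.35 to 0.85 m from the base axis. Payload 8.1 kg.
Tool frame: the origin (TCP) lies on the centre line of the jaws, within the pads' length; the fingertips stand 11 mm ahead of it and the grasp point (between the pads) lies 8 mm behind it (tip_reach is the z of the fingertips in the tool frame, in m); z points along the fingers, y is the direction in which the jaws open and shut (so a half turn about z gives the same grasp; the last joint's range is limited). The gripper opens to 93 mm and grips with 3 to 60 N. Pads are 15 mm wide; open, the fingers measure 128 mm over their backs; the gripper's body (75 mm by 188 mm) begins 65 mm behind the grasp point.
Start: joints at [-1.373, 0.13, 1.488, -0, 1.523, -0.085], TCP at [0.167, -0.576, 0.23] pointing down, gripper open.
Joint ranges: [-2.96, 2.96], [-0.89, 2.26], [0.02, 2.5], [-1.34, 4.48], [0, 2.73], [-2.66, 2.66]. Speed limits (rad/s): [2.39, 2.39, 2.79, 3.14, 3.14, 3.14].

## Interface

Orientations are given as a rotation vector (axis times angle).
In Python, from plant import read_state, read_camera, camera_params, close_job, silhouettes, tip_of, tip_reach gives the robot as it stands.
- The arm moves only by the shell command python3 -m creep 'ROWS' [FORCE]. ROWS is JSON, a list of rows, each a list of 5 numbers: the shift along the tool's x, y, z in m, then the turn about the tool's z in rad, then the closure in counts, from 0 (fully open) to 255 (shut). In form: [[dx, dy, dz, twist, gripper], ...]. A call has 1 to 12 rows; each row shifts and turns the commanded pose from where the row before left it, along the tool's axes as they then stand; what a row does not reach is not made up. A row lasts 1/12 s, in which the tool goes at most 41.7 mm and 7.16 degrees, less where a joint would pass 70% of its speed; a pose out of reach is approached as far as the arm can. A call is refused whole if a number of a shift passes 0.0417 or a number of a turn 0.125, either way. A call with a gripper value outside its range is refused whole. The fingers move at their own pace and stop on an object; FORCE is the grip in N (left out, the last holds). Time passes only in rows, so rows that do not move let the fingers close. It gives the time, the measured TCP pose, the force and the opening at its end, in the units of the state.
- read_state(): the state, without advancing time (a new reading comes with each control period).
- read_camera(name): name is "side" or "top"; returns the picture (480x640x3 uint8, red, green, blue); there is no depth.
- camera_params(name): a dict with "fov_y" (degrees; the focal length in pixels is half the picture's height over the tangent of half this angle, whatever the lens; pixels are square), "cx", "cy" (the principal point, pixels), "k1" (the pictures are not rectified: a ray, as slopes to the right and down, at radius r is drawn at 1 + k1 r^2 times it, then the intrinsics apply), "position" and "rotation" of the camera in the world. Camera axes: x right, y down, z forward; pixel columns grow to the right and rows downward; lengths in m; the calibration is good to about 2 mm. A picture is of the moment at which its call begins. camera_params takes no time and is no camera call.
- close_job(): hands the job in, once; it reports no verdict.
Trained networks look in the newest picture that a camera, given by its name, has taken for a name from the list of things; names that differ only in an ending like _2 or _b are one class to them, and where a whole thing is asked for, a point or a joint stands for the part that bears it (a point fixed in the world has none). Each returns a list of dicts, best first, with "confidence" (0 to 1); they miss things now and then, are a little off and sometimes report something else, mostly with a low value. They report only what shows in the picture. A call takes as long as a camera call.
- silhouettes(camera, query): "region" (480x640 bool, what is visible of it) and "pixel" ([column, row] in pixels, amid what is visible of it).
- tip_of(camera, query): "pixel" ([column, row] in pixels: a listed point, or the origin of a listed thing).
The state is a dict: "t": time; "q": joint angles; "dq": joint speeds; "joint_torque": joint torques, N m; "tool_pos": TCP position; "orientation": TCP orientation; "force": force on the tool from outside, world axes, zero at the start; "wrist_torque": the same for the moment, N m; "opening": finger opening in m.
Only numpy, scipy, OpenCV 4.12 (cv2) and the standard library are available. Lean on these libraries where they do the work, as an engineer would, in place of code of your own. Each camera call takes 0.05 s, during which the arm holds its last target.

## Working session

There is one attempt and no reset: what is moved stays moved. The work goes in short steps, Python scripts to look and compute and a shell command to move; the robot and the scene stay as the last step left them, time stands still between calls to the robot, and variables do not carry over. Pictures are saved under pics/ and viewed, and the job is handed in when it is done.

```bash
ls; mkdir -p pics
python3 - <<'E'
from plant import *
import cv2
print(read_state()); print(tip_reach)
for c in("side","top"):
    print(c,camera_params(c))
    im=read_camera(c); cv2.imwrite(f"pics/{c}0.png",im[:,:,::-1])
E
```

```text
pics
{'t': 0.0, 'q': array([-1.37338147e+00,  1.31142107e-01,  1.48930603e+00, -1.94563212e-06,
        1.52301280e+00, -8.53800336e-02]), 'dq': array([ 4.51573756e-04,  6.72029543e-04,  3.74734267e-05,  1.46823904e-04,
       -7.14243226e-04, -4.20591384e-04]), 'joint_torque': array([-1.08884840e-03, -5.59830987e+01, -4.91769075e+01,  7.66411331e-02,
        3.50846106e-02, -1.25898000e-04]), 'tool_pos': array([ 0.16734493, -0.5755997 ,  0.22858414]), 'orientation': array([-3.10839298e+00, -4.42471728e-01,  1.67256455e-04]), 'force': array([ 0.76990875,  0.0656628 , -0.86821617]), 'wrist_torque': array([-0.03271412,  0.04459901,  0.01993096]), 'opening': 0.09268979078477564}
0.011
side {'fov_y': 44.828413483804574, 'cx': 318.59161580884097, 'cy': 243.48691687342128, 'k1': -0.041010116831877705, 'position': array([-0.24335094, -1.35077359,  0.99768545]), 'rotation': array([-2.02652601,  0.54645438, -0.28655356])}
top {'fov_y': 47.872379090790716, 'cx': 323.6638383133381, 'cy': 234.67847367369785, 'k1': -0.08557428489038431, 'position': array([ 0.32578426, -0.02558104,  1.39145945]), 'rotation': array([-2.16454517,  2.14851439, -0.15408197])}
```

View pics/side0.png

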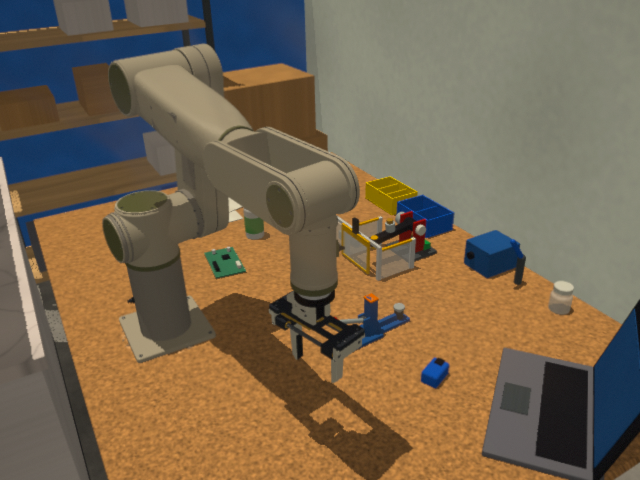

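View pics/top0.png

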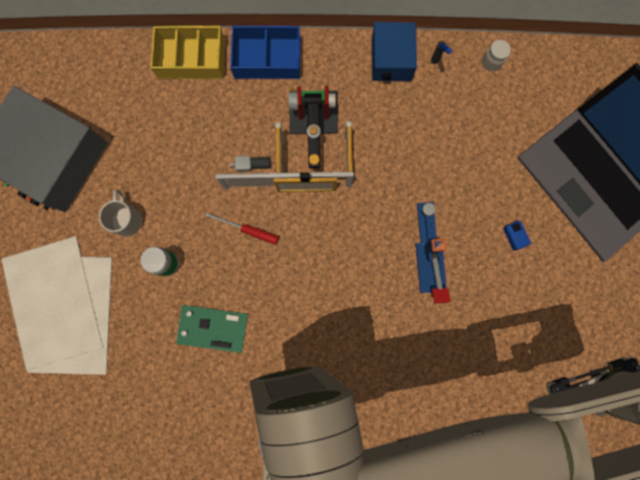

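```bash
cat > h.py <<'E'
import numpy as np, cv2
from plant import *
from scipy.spatial.transform import Rotation as R
def _cam(c):
    p=camera_params(c); f=240/np.tan(np.radians(p["fov_y"]/2))
    return p,f,R.from_rotvec(p["rotation"]).as_matrix(),np.array(p["position"])
def ray(c,px):
    p,f,M,o=_cam(c)
    d=np.array([(px[0]-p["cx"])/f,(px[1]-p["cy"])/f]); u=d.copy()
    for _ in range(20): u=d/(1+p["k1"]*(u@u))
    v=M@np.array([u[0],u[1],1]); return o,v/np.linalg.norm(v)
def atz(c,px,z):
    o,v=ray(c,px); return o+v*(z-o[2])/v[2]
def proj(c,P):
    p,f,M,o=_cam(c); q=M.T@(np.array(P)-o); u=q[:2]/q[2]; u=u*(1+p["k1"]*(u@u)); return u*f+[p["cx"],p["cy"]]
def tri(px1,px2):
    o1,v1=ray("side",px1);o2,v2=ray("top",px2)
    A=np.stack([v1,-v2],1); s=np.linalg.lstsq(A,o2-o1,rcond=None)[0]
    a=o1+v1*s[0];b=o2+v2*s[1]; return (a+b)/2,np.linalg.norm(a-b)
E
python3 - <<'E'
from h import *
for q in ["stand","guard_tab","lift_pad","jack","saddle","press_pad","drink_can","battery_pack"]:
    r={}
    for c in("side","top"):
        l=tip_of(c,q); 
        for d in l[:2]: print(q,c,np.round(d["pixel"],1),round(d["confidence"],2))
        if l: r[c]=l[0]["pixel"]
    if len(r)==2: print("  tri",np.round(tri(r["side"],r["top"])[0],4),round(tri(r["side"],r["top"])[1],4))
E
```

```text
stand side [370.7 265.2] 0.82
stand top [314.4 168.8] 0.98
  tri [ 0.686  -0.0101 -0.007 ] 0.0087
guard_tab side [353.4 215.5] 0.59
guard_tab top [304.1 174.2] 0.83
  tri [0.6268 0.0102 0.1817] 0.0024
lift_pad side [377.8 245.7] 0.9
lift_pad side [338.7 316.6] 0.65
lift_pad top [315.3 158.3] 0.64
  tri [ 0.7008 -0.0155  0.0631] 0.0036
jack side [370.  333.2] 0.87
jack top [429.6 250.6] 0.88
  tri [ 0.4738 -0.3135  0.0023] 0.002
saddle side [401.7 303.6] 0.57
saddle top [427.7 205.9] 0.49
saddle top [126.  219.3] 0.34
  tri [ 0.5839 -0.3015  0.0521] 0.0057
press_pad side [337.7 318.8] 0.53
press_pad top [438.9 291.8] 0.78
press_pad top [248.6 166.8] 0.17
  tri [ 0.3671 -0.3165  0.0942] 0.0073
drink_can side [257.  237.6] 0.6
drink_can top [169.3 261.8] 0.63
  tri [ 0.4403  0.3639 -0.009 ] 0.002
battery_pack side [431.5 377.7] 0.82
battery_pack side [369.6 262.4] 0.49
battery_pack top [513.3 233.9] 0.62
  tri [ 0.5147 -0.5353 -0.0015] 0.0097
```

Side picture: the gripper hangs in front of the jack (orange top ~(371,298)), with the cell at ~(385,240). Top picture: the cell's rail runs from (217,177) to (353,177), with the tab at ~(305,177). The jack column is at (436,244), the saddle at (429,209) and the red pad at (441,295). I'll enlarge the relevant parts.

Run:
```python
from h import *
t=cv2.imread("pics/top0.png"); s=cv2.imread("pics/side0.png")
a=cv2.resize(t[80:200,205:365],(800,600),interpolation=cv2.INTER_CUBIC)
b=cv2.resize(t[190:310,380:540],(800,600),interpolation=cv2.INTER_CUBIC)
cv2.imwrite("pics/tc.png",a);cv2.imwrite("pics/tj.png",b)
cv2.imwrite("pics/sc.png",cv2.resize(s[190:370,310:470],(704,592),interpolation=cv2.INTER_CUBIC))
```

```text
(no output)
```

View pics/tc.png

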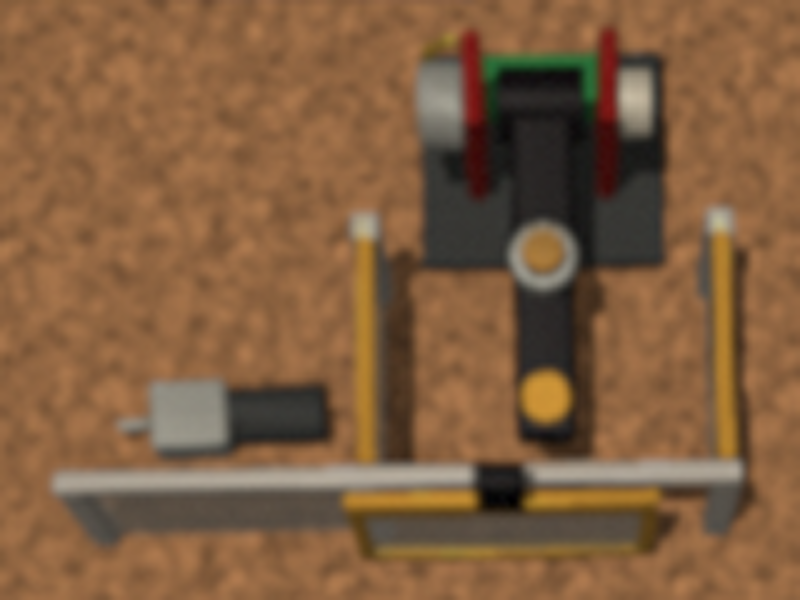

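View pics/tj.png

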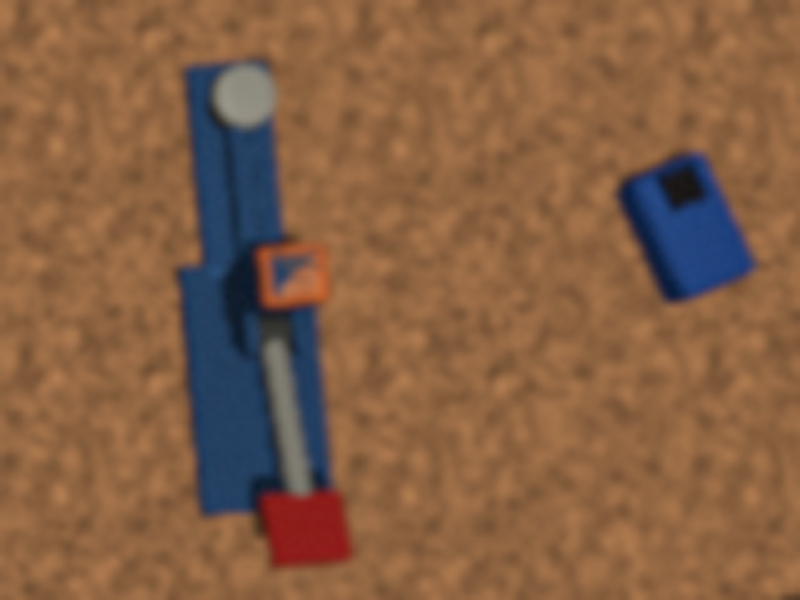

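View pics/sc.png

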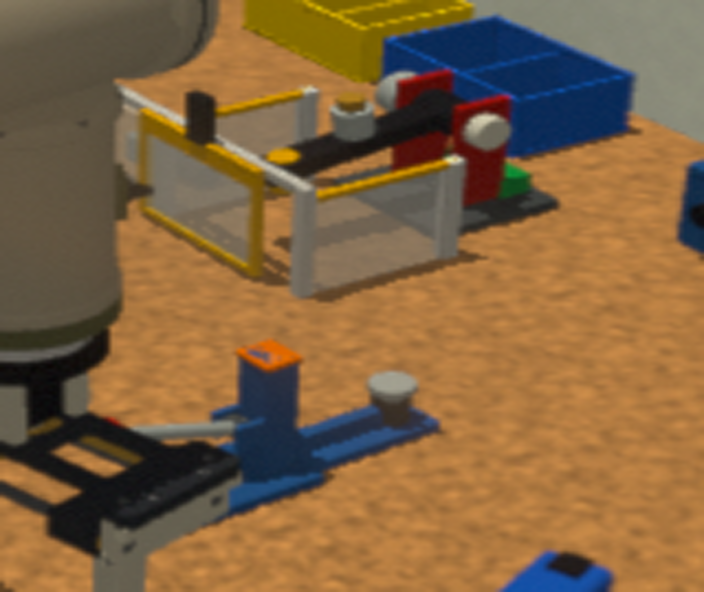

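Run:
```python
from h import *
T=lambda x,y:(x/5+205-0.4,y/5+80-0.4)
S=lambda x,y:(x/4.4+310-.4,y*180/592+190-.4)
for n,p,z in [("railL",T(55,484),.12),("railR",T(742,472),.12),("wallL",T(365,215),.108),("wallR",T(720,210),.108),("disc",T(545,396),.08),("tabtop",T(500,488),.17),("tabtop lo",T(500,505),.17),("tabtop up",T(500,465),.17),
 ("saddle",T(0,0),.05)]:
    if n!="saddle": print(n,np.round(atz("top",p,z),4))
J=lambda x,y:(x/5+380-.4,y/5+190-.4)
for n,p,z in [("saddle",J(244,96),.05),("coltop",J(292,274),.12),("pad",J(306,527),.097),("noseL",J(187,68),.012),("noseR",J(268,62),.012),("rearL",J(203,515),.012),("shoulderL",J(182,268),.012),("rearR",J(330,490),.012)]:
    print(n,np.round(atz("top",p,z),4))
print("S saddle",atz("side",S(392,381),.05),"col",atz("side",S(268,355),.12),"tab top",atz("side",S(201,95),.17),"disc",atz("side",S(283,157),.08))
```

```text
railL [0.6364 0.2251 0.12  ]
railR [ 0.645  -0.1065  0.12  ]
wallL [0.7769 0.079  0.108 ]
wallR [ 0.7812 -0.0966  0.108 ]
disc [ 0.6931 -0.0106  0.08  ]
tabtop [0.6237 0.0088 0.17  ]
tabtop lo [0.6157 0.0087 0.17  ]
tabtop up [0.6347 0.0089 0.17  ]
saddle [ 0.5743 -0.3022  0.05  ]
coltop [ 0.4755 -0.3091  0.12  ]
pad [ 0.3561 -0.3187  0.097 ]
noseL [ 0.5959 -0.2803  0.012 ]
noseR [ 0.5995 -0.323   0.012 ]
rearL [ 0.364 -0.285  0.012]
shoulderL [ 0.4909 -0.276   0.012 ]
rearR [ 0.377  -0.3507  0.012 ]
S saddle [ 0.57653562 -0.30236141  0.05      ] col [ 0.47409631 -0.31280256  0.12      ] tab top [0.63182771 0.00928782 0.17      ] disc [0.70602298 0.01197835 0.08      ]
```

```bash
cat >> h.py <<'E'
def axes():
    s=read_state(); return s["tool_pos"],R.from_rotvec(s["orientation"]).as_matrix(),s
def plan(P,yaw=None):
    # P: target TCP world; yaw: desired world angle of tool y axis (mod pi). prints tool-axis shift in current frame and twist
    p,M,s=axes(); d=M.T@(np.array(P)-p)
    a=np.arctan2(M[1,1],M[0,1]); print("t",round(s["t"],2),"pos",np.round(p,4),"zaxis",np.round(M[:,2],3),"tool y ang",round(a,3),"F",np.round(s["force"],1),"open",round(s["opening"],4),"q6",round(s["q"][5],3))
    print("shift tool",np.round(d,4))
    if yaw is not None:
        e=(yaw-a+np.pi/2)%np.pi-np.pi/2; print("world turn",round(e,3),"twist",round(-e,3))
E
python3 - <<'E'
from h import *
T=lambda x,y:(x/5+205-0.4,y/5+80-0.4)
S=lambda x,y:(x/4.4+310-.4,y*180/592+190-.4)
print("disc",tri(S(283,157),T(545,396)),"tab",tri(S(201,95),T(500,488)))
for n,p in [("sd tip",(207,214)),("sd end",(278,241))]: print(n,atz("top",p,.012))
O=np.array([.688,-.0113,0])
Rz=R.from_euler("z",.025).as_matrix()
im=cv2.imread("pics/top0.png"); im2=cv2.imread("pics/side0.png")
g=.0215
for q in [(-45,-95,120),(-45,239,120),(90,88,108),(90,-88,108),(0,0,60),(-58,g*1000,170),(-45,88,0),(-45,-88,0),(-62,g*1000-76,123),(-62,g*1000+76,123)]:
    P=O+Rz@(np.array(q)/1000)
    for c,i in (("top",im),("side",im2)): cv2.circle(i,tuple(np.round(proj(c,P)*8).astype(int)),8,(255,0,255),-1,shift=3)
cv2.imwrite("pics/chk.png",np.hstack([cv2.resize(im[80:200,205:365],(400,300)),cv2.resize(im2[190:310,310:470],(400,300))]))
print(O+Rz@[-.058,g,.15])
plan(O+Rz@[-.058,g,.158],.025+np.pi/2)
E
```

```text
disc (array([ 0.68927445, -0.0110285 ,  0.09553046]), np.float64(0.0012284460111773722)) tab (array([0.62655323, 0.00726075, 0.17146371]), np.float64(0.00685425510529299))
sd tip [0.56277033 0.26526857 0.012     ]
sd end [0.49377613 0.07962376 0.012     ]
[0.62948068 0.00874343 0.15      ]
t 0.9 pos [ 0.1675 -0.5762  0.2297] zaxis [ 0. -0. -1.] tool y ang -1.288 F [1.2 0.3 0.6] open 0.0929 q6 -0.085
shift tool [ 0.6069 -0.4327  0.0716]
world turn -0.258 twist 0.258
```

View pics/chk.png

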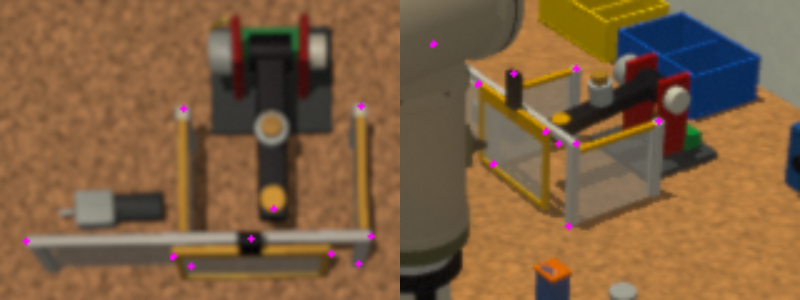

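```bash
python3 -m creep '[[0,0,0,0.086,0],[0,0,0,0.086,0],[0,0,0,0.086,0],[0.012,-0.0145,0,0,0],[0.0235,-0.0285,0,0,0],[0.0235,-0.0285,0,0,0],[0.0235,-0.0285,0,0,0],[0.0235,-0.0285,0,0,0],[0.0235,-0.0285,0,0,0],[0.0235,-0.0285,0,0,0],[0.0235,-0.0285,0,0,0],[0.0235,-0.0285,0,0,0]]' 15
python3 -m creep '[[0.0235,-0.0285,0,0,0],[0.0235,-0.0285,0,0,0],[0.0235,-0.0285,0,0,0],[0.0235,-0.0285,0,0,0],[0.0235,-0.0285,0,0,0],[0.0235,-0.0285,0,0,0],[0.0235,-0.0285,0,0,0],[0.0235,-0.0285,0,0,0],[0.02,-0.025,0,0,0],[0.01,-0.012,0,0,0],[0,0,0,0,0],[0,0,0,0,0]]' 15
python3 - <<'E'
from h import *
plan([.6297,.0087,.142],.025+np.pi/2)
E
```

```text
t: 1.9
tool_pos: [0.3622, -0.3273, 0.2299]
orientation: [3.141, 0.039, 0.001]
force: [-0.1, -0.5, 1.0]
opening: 0.0928
t: 2.9
tool_pos: [0.5727, -0.0582, 0.2293]
orientation: [3.141, 0.042, -0.001]
force: [0.1, 0.4, -0.2]
opening: 0.093
t 2.9 pos [ 0.5727 -0.0582  0.2293] zaxis [-0.001 -0.    -1.   ] tool y ang -1.544 F [ 0.1  0.4 -0.2] open 0.093 q6 1.354
shift tool [ 0.0588 -0.0654  0.0873]
world turn -0.001 twist 0.001
```

```bash
python3 -m creep '[[0.02,-0.022,0,0,0],[0.02,-0.022,0,0,0],[0.019,-0.0214,0,0,0],[0,0,0.01,0,0],[0,0,0.02,0,0],[0,0,0.02,0,0],[0,0,0.02,0,0],[0,0,0.0173,0,0],[0,0,0,0,0]]' 15
python3 - <<'E'
from h import *
plan([.6297,.0087,.142],.025+np.pi/2)
for c in("side","top"):
    im=read_camera(c); cv2.imwrite(f"pics/{c}1.png",im[:,:,::-1])
a=cv2.imread("pics/side1.png")[170:320,290:490];b=cv2.imread("pics/top1.png")[80:230,200:400]
cv2.imwrite("pics/g1.png",np.hstack([cv2.resize(a,(400,300)),cv2.resize(b,(400,300))]))
E
```

```text
t: 3.65
tool_pos: [0.6266, 0.0065, 0.1375]
orientation: [3.141, 0.036, -0.012]
force: [-0.6, -0.4, -1.2]
opening: 0.0927
t 3.65 pos [0.6266 0.0065 0.1375] zaxis [-0.008 -0.    -1.   ] tool y ang -1.548 F [-0.6 -0.4 -1.2] open 0.0927 q6 1.477
shift tool [ 0.0031 -0.0021 -0.0046]
world turn 0.002 twist -0.002
```

View pics/g1.png

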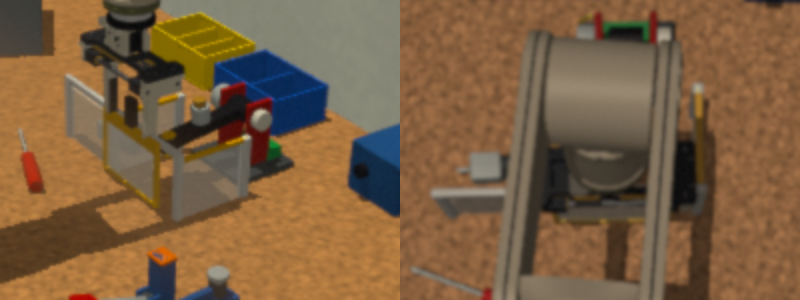

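The fingers straddle the black tab (around (131,110) in the left crop). Closing on it now.

```bash
python3 -m creep '[[0,0,0,0,255],[0,0,0,0,255],[0,0,0,0,255],[0,0,0,0,255],[0,0,0,0,255],[0,0,0,0,255],[0,0,0,0,255],[0,0,0,0,255]]' 15
python3 - <<'E'
from h import *
plan([.6297,.0087,.142],.025+np.pi/2)
E
```

```text
t: 4.42
tool_pos: [0.6301, 0.0085, 0.1424]
orientation: [3.141, 0.039, 0.0]
force: [-0.2, 0.1, -0.4]
opening: 0.0444
t 4.42 pos [0.6301 0.0085 0.1424] zaxis [ 0. -0. -1.] tool y ang -1.546 F [-0.2  0.1 -0.4] open 0.0444 q6 1.478
shift tool [-0.0004 -0.0002  0.0004]
world turn 0.0 twist -0.0
```

```bash
python3 -m creep '[[0,0,0,0,255],[0,0,0,0,255],[0,0,0,0,255],[0,0,0,0,255],[0,0,0,0,255],[0,0,0,0,255]]' 15
```

```text
t: 4.92
tool_pos: [0.6301, 0.0085, 0.1423]
orientation: [-3.141, -0.039, 0.0]
force: [-0.1, -0.1, -1.1]
opening: 0.0238
```

```bash
python3 -m creep '[[0,-0.006,0,0,255],[0,-0.012,0,0,255],[0,-0.013,0,0,255],[0,-0.013,0,0,255],[0,-0.013,0,0,255],[0,-0.013,0,0,255],[0,-0.013,0,0,255],[0,-0.013,0,0,255],[0,-0.013,0,0,255],[0,-0.01,0,0,255],[0,-0.007,0,0,255],[0,0,0,0,255]]' 15
python3 - <<'E'
from h import *
plan([.6297,.0087,.142],.025+np.pi/2)
E
```

```text
t: 5.92
tool_pos: [0.6269, 0.1362, 0.1423]
orientation: [-3.141, -0.041, -0.0]
force: [0.8, 1.2, -2.4]
opening: 0.0241
t 5.92 pos [0.6269 0.1362 0.1423] zaxis [ 0.     0.001 -1.   ] tool y ang -1.545 F [ 0.8  1.2 -2.4] open 0.0241 q6 1.678
shift tool [-0.0005  0.1275  0.0002]
world turn -0.001 twist 0.001
```

```bash
python3 -m creep '[[0,0,0,0,0],[0,0,0,0,0],[0,0,0,0,0],[0,0,0,0,0],[0,0,0,0,0],[0,0,0,0,0],[0,0,-0.01,0,0],[0,0,-0.02,0,0],[0,0,-0.03,0,0],[0,0,-0.03,0,0],[0,0,0,-0.05,0],[0,0,0,0,0]]' 15
python3 - <<'E'
from h import *
plan([.475,-.3105,.232],.075+np.pi/2)
for c in("side","top"):
    im=read_camera(c); cv2.imwrite(f"pics/{c}2.png",im[:,:,::-1])
a=cv2.imread("pics/side2.png")[170:320,290:490];b=cv2.imread("pics/top2.png")[80:230,200:400]
cv2.imwrite("pics/g2.png",np.hstack([cv2.resize(a,(400,300)),cv2.resize(b,(400,300))]))
E
```

```text
t: 6.92
tool_pos: [0.6287, 0.1345, 0.2365]
orientation: [-3.139, -0.121, -0.01]
force: [0.1, 1.0, 0.2]
opening: 0.0924
t 6.92 pos [0.6287 0.1345 0.2365] zaxis [ 0.006  0.001 -1.   ] tool y ang -1.494 F [0.1 1.  0.2] open 0.0924 q6 1.625
shift tool [-0.1875  0.4319  0.0032]
world turn -0.002 twist 0.002
```

View pics/g2.png

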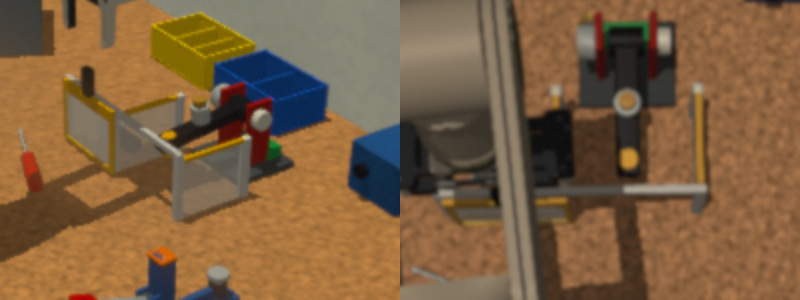

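View pics/side2.png

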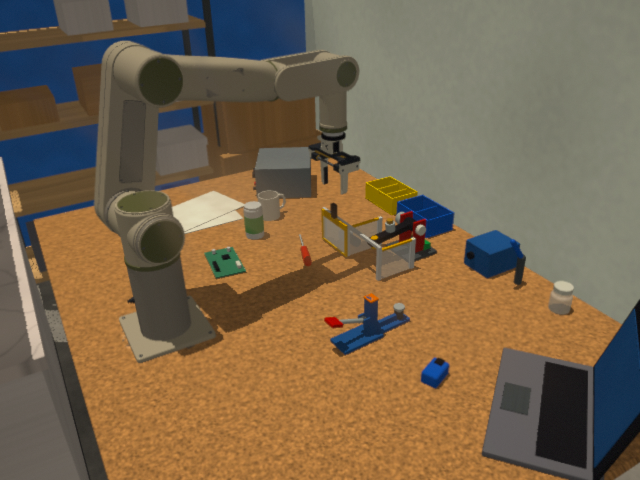

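The guard is fully open to the left (frame at ~(335,230) in the side view), and the jack is untouched. Next move is to above the jack's column.

```bash
python3 -m creep '[[-0.007,0.0165,0,0,0],[-0.0145,0.0335,0,0,0],[-0.0145,0.0335,0,0,0],[-0.0145,0.0335,0,0,0],[-0.0145,0.0335,0,0,0],[-0.0145,0.0335,0,0,0],[-0.0145,0.0335,0,0,0],[-0.0145,0.0335,0,0,0],[-0.0145,0.0335,0,0,0],[-0.0145,0.0335,0,0,0],[-0.0145,0.0335,0,0,0],[-0.0145,0.0335,0,0,0]]' 15
python3 -m creep '[[-0.0145,0.0335,0,0,0],[-0.007,0.0165,0,0,0],[0,0,0,0,0],[0,0,0,0,0],[0,0,0,0,0]]' 15
python3 - <<'E'
from h import *
plan([.475,-.3105,.097],.075+np.pi/2)
im=read_camera("side"); cv2.imwrite("pics/side3.png",im[:,:,::-1])
cv2.imwrite("pics/g3.png",cv2.resize(im[240:400,300:500,::-1],(750,600),interpolation=2))
E
```

```text
t: 8.02
tool_pos: [0.4879, -0.263, 0.2306]
orientation: [-3.138, -0.115, 0.004]
force: [0.6, -0.2, -0.0]
opening: 0.0928
t: 8.43
tool_pos: [0.4717, -0.3125, 0.2311]
orientation: [-3.138, -0.116, 0.002]
force: [0.6, -0.2, 0.6]
opening: 0.0926
t 8.43 pos [ 0.4717 -0.3125  0.2311] zaxis [-0.002  0.002 -1.   ] tool y ang -1.497 F [ 0.6 -0.2  0.6] open 0.0926 q6 0.821
shift tool [ 0.0036 -0.0015  0.1341]
world turn 0.001 twist -0.001
```

View pics/g3.png

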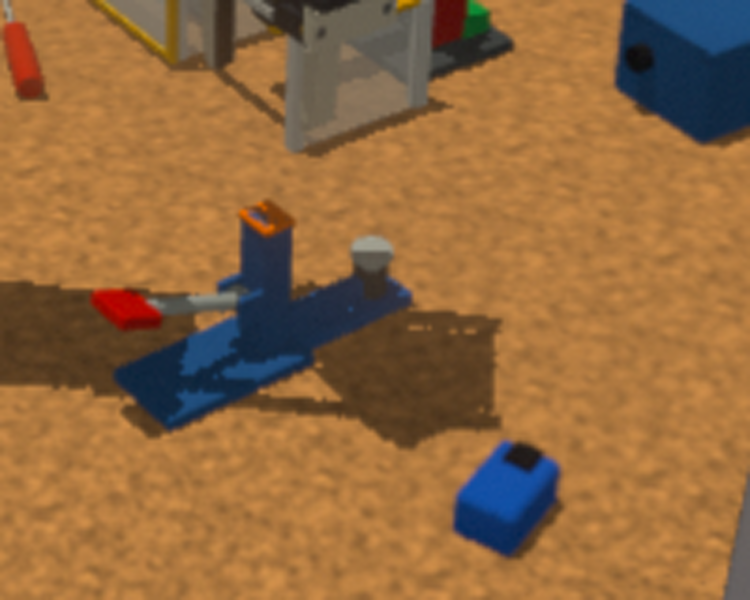

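```bash
python3 -m creep '[[0.0035,-0.0015,0,0,0],[0,0,0.01,0,0],[0,0,0.025,0,0],[0,0,0.025,0,0],[0,0,0.025,0,0],[0,0,0.025,0,0],[0,0,0.015,0,0],[0,0,0.009,0,0],[0,0,0,0,0],[0,0,0,0,0]]' 40
python3 - <<'E'
from h import *
plan([.475,-.3105,.097],.075+np.pi/2)
im=read_camera("side"); 
cv2.imwrite("pics/g4.png",cv2.resize(im[240:400,300:500,::-1],(750,600),interpolation=2))
E
```

```text
t: 9.32
tool_pos: [0.4755, -0.3112, 0.0982]
orientation: [-3.139, -0.119, 0.001]
force: [0.6, 0.4, 0.2]
opening: 0.093
t 9.32 pos [ 0.4755 -0.3112  0.0982] zaxis [-0.  0. -1.] tool y ang -1.495 F [0.6 0.4 0.2] open 0.093 q6 0.826
shift tool [-0.0005 -0.0008  0.0012]
world turn -0.0 twist 0.0
```

View pics/g4.png

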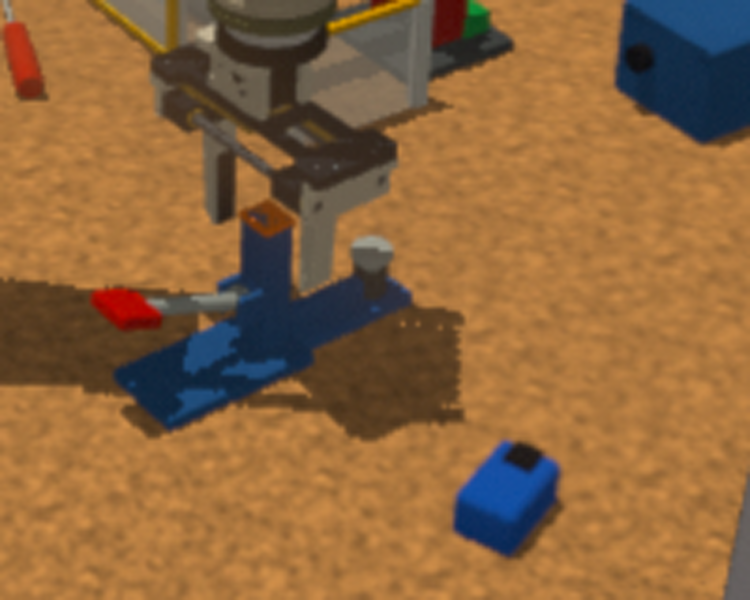

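```bash
python3 -m creep '[[0,0,0,0,255],[0,0,0,0,255],[0,0,0,0,255],[0,0,0,0,255],[0,0,0,0,255],[0,0,0,0,255],[0,0,0,0,255],[0,0,0,0,255],[0,0,0,0,255],[0,0,0,0,255],[0,0,0,0,255],[0,0,0,0,255]]' 50
python3 -m creep '[[0,0,-0.002,0,255],[0,0,-0.002,0,255],[0,0,-0.002,0,255],[0,0,0,0,255],[0,0,0,0,255]]' 50
python3 - <<'E'
from h import *
plan([.475,-.3105,.097],.075+np.pi/2)
for c in ("side","top"):
  im=read_camera(c); cv2.imwrite(f"pics/{c}5.png",im[:,:,::-1])
  print(c,[ (q,np.round(d["pixel"],1),round(d["confidence"],2)) for q in("saddle","press_pad","jack") for d in tip_of(c,q)[:1]])
  if c=="side":cv2.imwrite("pics/g5.png",cv2.resize(im[240:400,300:500,::-1],(750,600),interpolation=2))
E
```

```text
t: 10.37
tool_pos: [0.4753, -0.3117, 0.0983]
orientation: [-3.139, -0.117, 0.0]
force: [-0.1, 0.4, 0.0]
opening: 0.0297
t: 10.78
tool_pos: [0.4752, -0.3116, 0.104]
orientation: [-3.139, -0.118, 0.001]
force: [-0.5, 0.7, -8.0]
opening: 0.0298
t 10.78 pos [ 0.4752 -0.3116  0.104 ] zaxis [-0.  0. -1.] tool y ang -1.496 F [-0.5  0.7 -8. ] open 0.0298 q6 0.825
shift tool [-0.0001 -0.0011  0.007 ]
world turn 0.0 twist -0.0
side [('saddle', array([401.3, 305.2]), 0.42), ('press_pad', array([339.9, 314.5]), 0.69), ('jack', array([371.1, 332.1]), 0.72)]
top [('saddle', array([428.8, 207.7]), 0.53), ('press_pad', array([249.8, 174. ]), 0.7), ('jack', array([431.5, 252.2]), 0.89)]
```

View pics/g5.png

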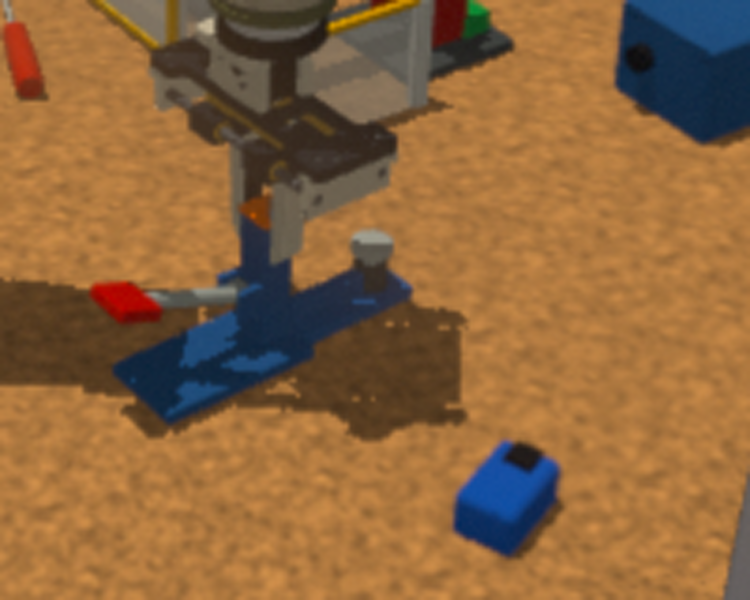

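View pics/top5.png

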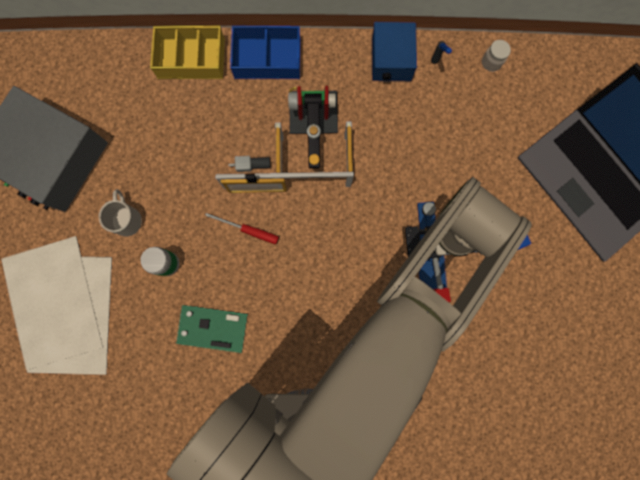

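The jack is held level, about 6 mm up (saddle at ~(399,306), red pad at ~(333,320) in side-view pixels). I'll turn it to the cell's yaw and move it left, keeping it outside the doorway.

```bash
python3 -m creep '[[0,0,0,0.025,255],[0,0,0,0.025,255],[0,-0.01,0,0,255],[0,-0.02,0,0,255],[0,-0.028,0,0,255],[0,-0.03,0,0,255],[0,-0.03,0,0,255],[0,-0.03,0,0,255],[0,-0.03,0,0,255],[0,-0.03,0,0,255],[0,-0.03,0,0,255],[0,-0.028,0,0,255]]' 50
python3 -m creep '[[0,-0.02,0,0,255],[0,-0.009,0,0,255],[0,0,0,0,255],[0,0,0,0,255],[0,0,0,0,255]]' 50
python3 - <<'E'
from h import *
plan([.5885,-.0137,.104],.025+np.pi/2)
for c in ("side","top"):
  im=read_camera(c); cv2.imwrite(f"pics/{c}6.png",im[:,:,::-1])
a=cv2.imread("pics/side6.png")[170:320,290:490];b=cv2.imread("pics/top6.png")[130:280,220:420]
cv2.imwrite("pics/g6.png",np.hstack([cv2.resize(a,(400,300)),cv2.resize(b,(400,300))]))
E
```

```text
t: 12.18
tool_pos: [0.4683, -0.0437, 0.1045]
orientation: [-3.141, -0.04, -0.001]
force: [0.4, 0.0, -7.5]
opening: 0.03
t: 12.6
tool_pos: [0.4681, -0.0175, 0.1044]
orientation: [3.141, 0.039, 0.0]
force: [-0.5, -0.1, -8.3]
opening: 0.0301
t 12.6 pos [ 0.4681 -0.0175  0.1044] zaxis [ 0.    -0.001 -1.   ] tool y ang -1.546 F [-0.5 -0.1 -8.3] open 0.0301 q6 1.4
shift tool [ 0.1204 -0.0008  0.0005]
world turn 0.0 twist -0.0
```

View pics/g6.png

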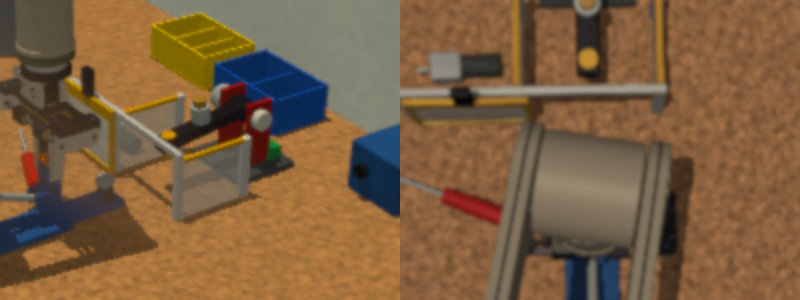

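Run:
```python
from h import *
print([(np.round(d["pixel"],1),round(d["confidence"],2)) for d in tip_of("side","saddle")[:2]])
cv2.imwrite("pics/g7.png",cv2.resize(cv2.imread("pics/side6.png")[235:315,290:390],(750,600),interpolation=2))
p,M,s=axes()
for q in [(.1,0,.05),(.125,-.022,.012),(.125,.022,.012)]: # jack model from TCP, base z=.0055
    P=np.array([p[0],p[1],.0055])+np.array([M[0,0]*q[0]-M[0,1]*q[1],M[1,0]*q[0]-M[1,1]*q[1],q[2]]); x=proj("side",P); print(P,(x-[290,235])*7.5)
```

```text
[]
[ 0.56812241 -0.01538243  0.0555    ] [390.55964037 180.09527067]
[ 0.59363364 -0.0367875   0.0175    ] [469.191743   263.40997615]
[0.5925973 0.0072003 0.0175   ] [412.18148524 217.43053308]
```

View pics/g7.png

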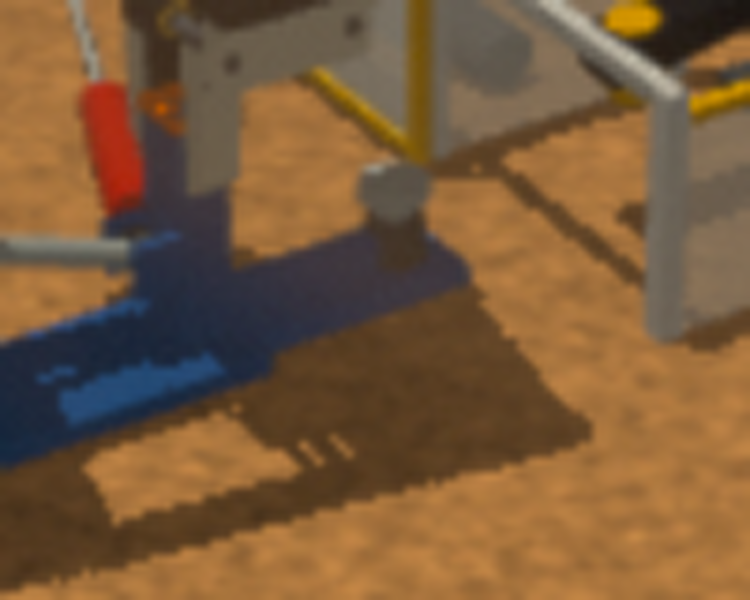

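The jack model projects within ~0.5 px of the saddle as seen at (393,184). Now forward through the doorway.

```bash
python3 -m creep '[[0.006,0,0.001,0,255],[0.012,0,0.0005,0,255],[0.014,-0.001,0,0,255],[0.014,0,0,0,255],[0.014,0,0,0,255],[0.014,0,0,0,255],[0.014,0,0,0,255],[0.012,0,0,0,255],[0.01,0,0,0,255],[0.0065,0,0,0,255],[0.004,0,0,0,255],[0,0,0,0,255]]' 50
python3 - <<'E'
from h import *
plan([.5885,-.0137,.104],.025+np.pi/2)
for c in ("side","top"):
  im=read_camera(c); cv2.imwrite(f"pics/{c}7.png",im[:,:,::-1])
a=cv2.imread("pics/side7.png")[195:300,310:450];b=cv2.imread("pics/top7.png")[130:235,260:400]
cv2.imwrite("pics/g8.png",np.hstack([cv2.resize(a,(400,300)),cv2.resize(b,(400,300))]))
E
```

```text
t: 13.75
tool_pos: [0.5891, -0.0131, 0.1026]
orientation: [-3.141, -0.038, 0.0]
force: [0.3, -0.5, -7.4]
opening: 0.0297
t 13.75 pos [ 0.5891 -0.0131  0.1026] zaxis [-0.  0. -1.] tool y ang -1.546 F [ 0.3 -0.5 -7.4] open 0.0297 q6 1.437
shift tool [-0.0006  0.0006 -0.0014]
world turn 0.001 twist -0.001
```

View pics/g8.png

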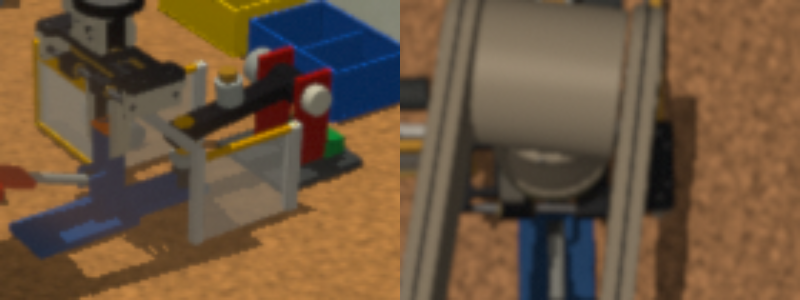

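```bash
python3 -m creep '[[-0.0005,0.0005,0.0015,0,255],[0,0,0.0015,0,255],[0,0,0.0015,0,255],[0,0,0,0,255],[0,0,0,0,255]]' 50
python3 - <<'E'
from h import *
plan([.5885,-.0137,.098],.025+np.pi/2)
im=cv2.cvtColor(read_camera("side"),cv2.COLOR_RGB2BGR); cv2.imwrite("pics/side8.png",im)
cv2.imwrite("pics/g9.png",cv2.resize(im[205:285,330:430],(750,600),interpolation=2))
for P in [(.6885,-.0112,.06),(.6885,-.0112,.05),(.6885,-.0112,.0955)]: print((proj("side",P)-[330,205])*7.5)
for q in ("lift_pad","saddle"): print(q,[(np.round((d["pixel"]-np.array([330,205]))*7.5,1),round(d["confidence"],2)) for d in tip_of("side",q)[:2]])
E
```

```text
t: 14.27
tool_pos: [0.5879, -0.0133, 0.0983]
orientation: [-3.141, -0.039, -0.0]
force: [0.3, -0.6, -7.3]
opening: 0.0296
t 14.27 pos [ 0.5879 -0.0133  0.0983] zaxis [ 0.  0. -1.] tool y ang -1.546 F [ 0.3 -0.6 -7.3] open 0.0296 q6 1.436
shift tool [0.0006 0.0004 0.0003]
world turn 0.0 twist -0.0
[324.78780701 315.88542311]
[324.25533721 336.01227104]
[326.69498365 243.57191316]
lift_pad [(array([342.7, 324.8]), 0.69), (array([-198.8,  345.7]), 0.42)]
saddle [(array([345. , 329.3]), 0.46)]
```

View pics/g9.png

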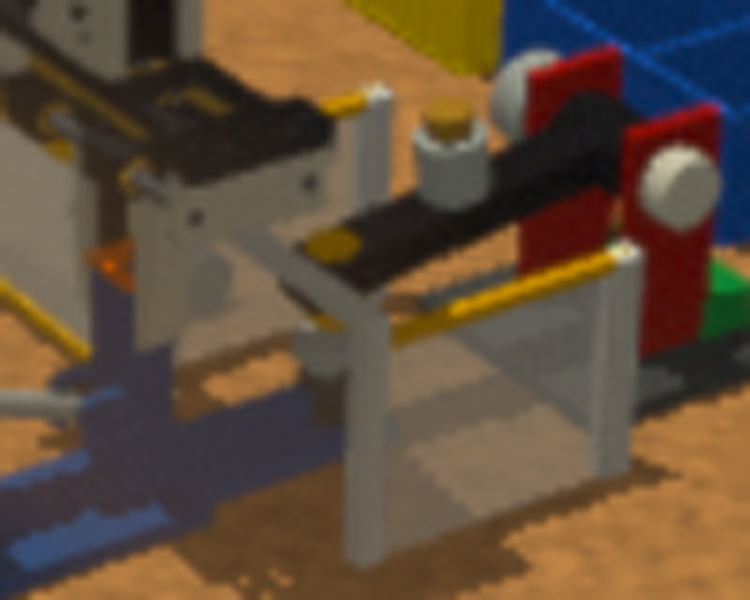

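```bash
python3 -m creep '[[0,0,0.0005,0,255],[0,0,0.0005,0,255],[0,0,0,0,255]]' 50; python3 -m creep '[[0,0,0.0005,0,255],[0,0,0.0005,0,255],[0,0,0,0,255]]' 50
```

```text
t: 14.67
tool_pos: [0.5881, -0.0134, 0.0983]
orientation: [3.141, 0.039, 0.0]
force: [-4.5, 0.6, 0.5]
opening: 0.0302
t: 14.92
tool_pos: [0.5882, -0.0133, 0.0983]
orientation: [3.141, 0.039, 0.001]
force: [-8.7, -0.9, 7.0]
opening: 0.0299
```

```bash
python3 -m creep '[[0,0,-0.001,0,255],[0,0,0,0,255],[0,0,0,0,255]]' 50; python3 -m creep '[[0,0,0,0,200],[0,0,0,0,100],[0,0,0,0,0],[0,0,0,0,0],[0,0,0,0,0],[0,0,0,0,0],[0,0,0,0,0],[0,0,0,0,0],[0,0,0,0,0],[0,0,0,0,0]]' 50
python3 - <<'E'
from h import *
plan([.5885,-.0137,.098],.025+np.pi/2)
im=cv2.cvtColor(read_camera("side"),cv2.COLOR_RGB2BGR); cv2.imwrite("pics/side9.png",im)
cv2.imwrite("pics/g10.png",cv2.resize(im[205:285,330:430],(750,600),interpolation=2))
E
```

```text
t: 15.17
tool_pos: [0.5884, -0.0134, 0.0983]
orientation: [3.141, 0.039, 0.001]
force: [-4.7, -0.1, 4.1]
opening: 0.0303
t: 16.0
tool_pos: [0.588, -0.0134, 0.0973]
orientation: [3.141, 0.039, -0.0]
force: [0.6, -0.5, 0.2]
opening: 0.0854
t 16.0 pos [ 0.588  -0.0134  0.0973] zaxis [-0. -0. -1.] tool y ang -1.546 F [ 0.6 -0.5  0.2] open 0.0854 q6 1.436
shift tool [ 0.0005  0.0004 -0.0007]
world turn 0.0 twist -0.0
```

View pics/g10.png

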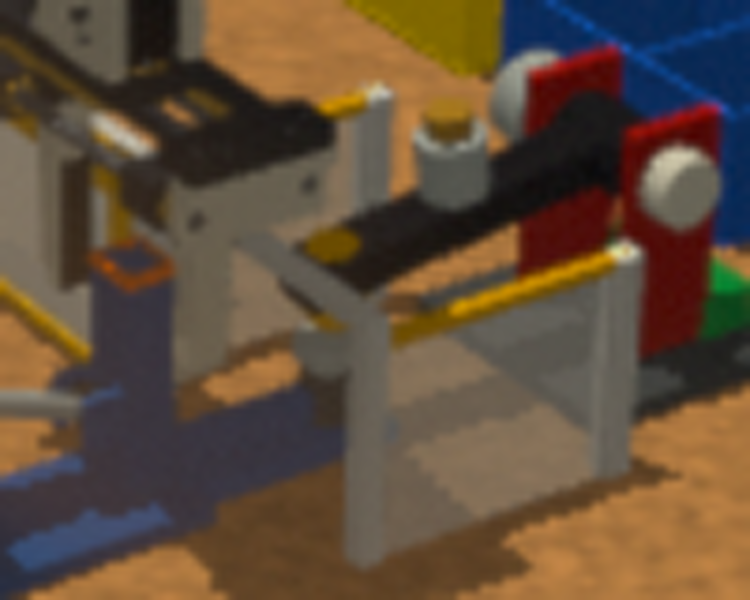

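```bash
python3 -m creep '[[0,0,-0.01,0,0],[0,0,-0.02,0,0],[0,0,-0.03,0,0],[0,0,-0.03,0,0],[-0.01,0.02,-0.01,0,0],[-0.015,0.035,0,0,0],[-0.015,0.035,0,0,0],[-0.015,0.035,0,0,0],[-0.015,0.035,0,0,0],[-0.015,0.035,0,0,0],[-0.015,0.035,0,0,0],[0,0,0,0,255]]' 20
python3 - <<'E'
from h import *
plan([.47,-.0137,.125],.025+np.pi/2)
for c in ("side","top"):
  im=read_camera(c); cv2.imwrite(f"pics/{c}10.png",im[:,:,::-1])
  for q in("saddle","press_pad","jack","lift_pad"): print(c,q,[(np.round(d["pixel"],1),round(d["confidence"],2)) for d in tip_of(c,q)[:2]])
b=cv2.imread("pics/top10.png")[130:250,250:410]
cv2.imwrite("pics/g11.png",cv2.resize(b,(800,600),interpolation=2))
E
```

```text
t: 17.05
tool_pos: [0.4913, -0.2516, 0.1985]
orientation: [3.138, 0.031, -0.0]
force: [0.1, -0.0, -0.1]
opening: 0.0897
t 17.05 pos [ 0.4913 -0.2516  0.1985] zaxis [-0.    -0.003 -1.   ] tool y ang -1.551 F [ 0.1 -0.  -0.1] open 0.0897 q6 0.987
shift tool [-0.0166 -0.2385  0.0727]
world turn 0.005 twist -0.005
side saddle []
side press_pad [(array([270.9, 215.3]), 0.29)]
side jack [(array([349.3, 272.2]), 0.61)]
side lift_pad []
top saddle []
top press_pad [(array([312.1, 246. ]), 0.7)]
top jack [(array([314.5, 206.2]), 0.85)]
top lift_pad [(array([316.9, 160.6]), 0.86)]
```

View pics/g11.png

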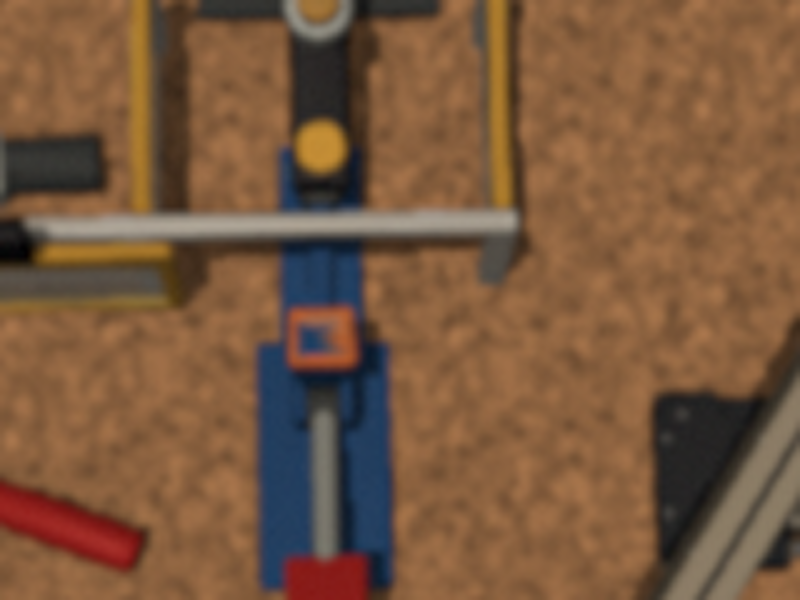

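View pics/side10.png

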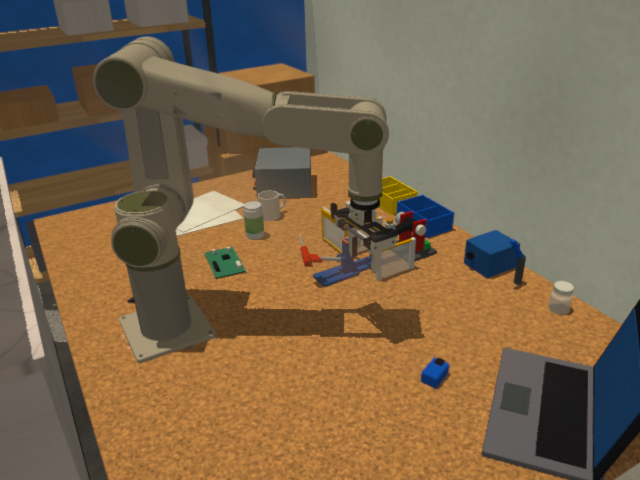

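Run:
```python
from h import *
T=lambda x,y:(x/5+250-.4,y/5+130-.4)
for n,p,z in [("disc",T(322,147),.0955),("col",T(323,339),.12),("noseL",T(280,150),.012),("shL",T(258,345),.012),("shR",T(388,345),.012),("rearL",T(262,585),.012),("rearR",T(391,585),.012),("padfront",T(326,556),.103)]: print(n,np.round(atz("top",p,z),4))
```

```text
disc [ 0.6882 -0.0118  0.0955]
col [ 0.5865 -0.0134  0.12  ]
noseL [0.7097 0.0112 0.012 ]
shL [0.6052 0.0214 0.012 ]
shR [ 0.6058 -0.0462  0.012 ]
rearL [0.4798 0.0178 0.012 ]
rearR [ 0.4803 -0.0484  0.012 ]
padfront [ 0.4839 -0.0156  0.103 ]
```

Checks agree: the column is at (0.587,-0.013) with yaw ≈0.023, which puts the saddle at ≈(0.687,-0.011). The pad disc is at (0.688,-0.012). Now I'll go over the red pad with closed fingers.

```bash
python3 -m creep '[[-0.002,-0.02,0,0,255],[-0.002,-0.03,0,0,255],[-0.003,-0.03,0,0,255],[-0.003,-0.03,0,0,255],[-0.003,-0.03,0,0,255],[-0.003,-0.03,0,0,255],[-0.002,-0.03,0,0,255],[-0.002,-0.023,0,0,255],[-0.001,-0.013,0,0,255],[0,0,0,0,255],[0,0,0,0,255],[0,0,0,0,255]]' 20
python3 - <<'E'
from h import *
plan([.4655,-.0162,.13],.025+np.pi/2)
E
```

```text
t: 18.55
tool_pos: [0.467, -0.0106, 0.1974]
orientation: [3.141, 0.04, 0.0]
force: [0.2, -0.7, -0.7]
opening: 0.0007
t 18.55 pos [ 0.467  -0.0106  0.1974] zaxis [ 0. -0. -1.] tool y ang -1.545 F [ 0.2 -0.7 -0.7] open 0.0007 q6 1.413
shift tool [-0.0017  0.0055  0.0674]
world turn -0.0 twist 0.0
```

```bash
python3 -m creep '[[-0.0015,0.0055,0,0,255],[0,0,0.015,0,255],[0,0,0.025,0,255],[0,0,0.02,0,255],[0,0,0.007,0,255],[0,0,0,0,255],[0,0,0,0,255]]' 20
python3 - <<'E'
from h import *
plan([.4655,-.0162,.058],.025+np.pi/2)
for c in ("side","top"):
  im=read_camera(c); cv2.imwrite(f"pics/{c}11.png",im[:,:,::-1])
cv2.imwrite("pics/g12.png",cv2.resize(cv2.imread("pics/side11.png")[200:320,280:440],(800,600),interpolation=2))
E
```

```text
t: 19.13
tool_pos: [0.4655, -0.0166, 0.1307]
orientation: [3.141, 0.037, -0.001]
force: [0.4, 0.5, -0.1]
opening: 0.0005
t 19.13 pos [ 0.4655 -0.0166  0.1307] zaxis [-0. -0. -1.] tool y ang -1.547 F [ 0.4  0.5 -0.1] open 0.0005 q6 1.401
shift tool [-0.     -0.0004  0.0727]
world turn 0.001 twist -0.001
```

View pics/g12.png

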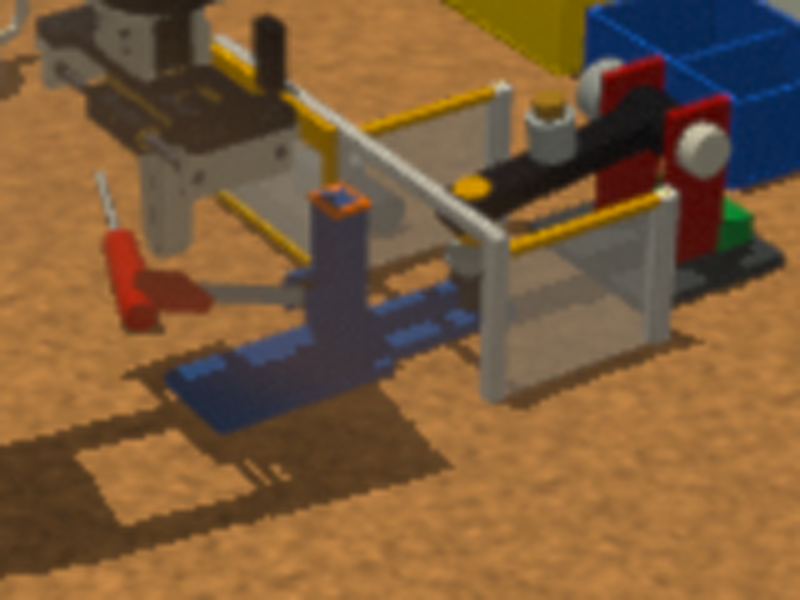

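The closed fingertips (~(167,250) in the crop) sit right above the red pad (~(173,288)). Pressing down.

```bash
python3 -m creep '[[0,0,0.008,0,255],[0,0,0.008,0,255],[0,0,0.006,0,255],[0,0,0.006,0,255],[0,0,0.006,0,255],[0,0,0.006,0,255],[0,0,0,0,255]]' 20
python3 -m creep '[[0,0,0.006,0,255],[0,0,0.006,0,255],[0,0,0.006,0,255],[0,0,0.006,0,255],[0,0,0.004,0,255],[0,0,0,0,255],[0,0,0,0,255]]' 20
```

```text
t: 19.82
tool_pos: [0.4652, -0.0159, 0.0892]
orientation: [-3.141, -0.039, 0.001]
force: [-1.0, -0.1, 4.9]
opening: 0.0005
t: 20.4
tool_pos: [0.4652, -0.0159, 0.0623]
orientation: [3.141, 0.039, -0.001]
force: [-4.4, -0.6, 7.2]
opening: 0.0002
```

```bash
python3 -m creep '[[0,0,0.002,0,255],[0,0,0.002,0,255],[0,0,0,0,255]]' 20
python3 -m creep '[[0,0,0.001,0,255],[0,0,0.001,0,255],[0,0,0,0,255]]' 20
python3 - <<'E'
from h import *
plan([.4655,-.0162,.055],.025+np.pi/2)
for c in ("side",):
  im=read_camera(c); cv2.imwrite(f"pics/{c}12.png",im[:,:,::-1])
cv2.imwrite("pics/g13.png",cv2.resize(cv2.imread("pics/side12.png")[200:320,280:440],(800,600),interpolation=2))
E
```

```text
t: 20.65
tool_pos: [0.4655, -0.0159, 0.0585]
orientation: [3.141, 0.039, -0.0]
force: [-3.3, -0.9, 6.6]
opening: 0.0006
t: 20.9
tool_pos: [0.4656, -0.016, 0.0574]
orientation: [3.141, 0.039, -0.001]
force: [-7.7, 0.0, 15.9]
opening: 0.0006
t 20.9 pos [ 0.4656 -0.016   0.0574] zaxis [-0. -0. -1.] tool y ang -1.546 F [-7.7  0.  15.9] open 0.0006 q6 1.402
shift tool [-0.0001  0.0002  0.0024]
world turn 0.0 twist -0.0
```

View pics/g13.png

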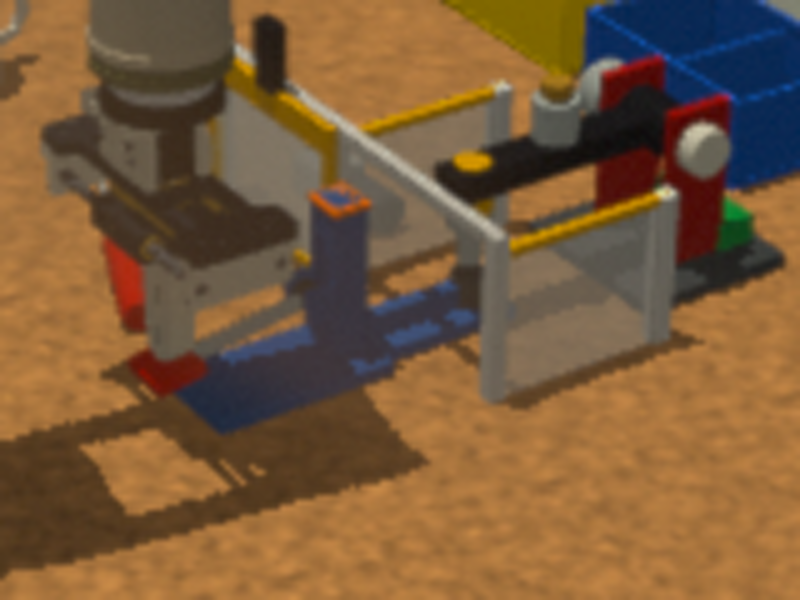

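The handle is on its stop (force jumped to 16 N) and the forearm is up (disc from row 188 to 160 in the crop). Letting it come back up.

```bash
python3 -m creep '[[0,0,0,0,255],[0,0,-0.002,0,255],[0,0,-0.005,0,255],[0,0,-0.007,0,255],[0,0,-0.007,0,255],[0,0,-0.008,0,255],[0,0,-0.008,0,255],[0,0,-0.008,0,255],[0,0,-0.008,0,255],[0,0,-0.008,0,255],[0,0,-0.008,0,255],[0,0,-0.006,0,255]]' 20
python3 -m creep '[[0,0,0,0,255],[0,0,0,0,255],[0,0,0,0,255],[0,0,0,0,255]]' 20
python3 - <<'E'
from h import *
plan([.4655,-.0162,.058],.025+np.pi/2)
for c in ("side",):
  im=read_camera(c); cv2.imwrite(f"pics/{c}13.png",im[:,:,::-1])
cv2.imwrite("pics/g14.png",cv2.resize(cv2.imread("pics/side13.png")[200:320,280:440],(800,600),interpolation=2))
E
```

```text
t: 21.95
tool_pos: [0.4652, -0.0158, 0.1319]
orientation: [-3.141, -0.039, 0.001]
force: [-0.5, 0.2, 1.0]
opening: 0.0005
t: 22.28
tool_pos: [0.4651, -0.0158, 0.1307]
orientation: [-3.141, -0.039, 0.002]
force: [-0.2, -0.3, 0.1]
opening: 0.0006
t 22.28 pos [ 0.4651 -0.0158  0.1307] zaxis [-0.001  0.    -1.   ] tool y ang -1.546 F [-0.2 -0.3  0.1] open 0.0006 q6 1.402
shift tool [0.0005 0.0004 0.0727]
world turn 0.0 twist -0.0
```

View pics/g14.png

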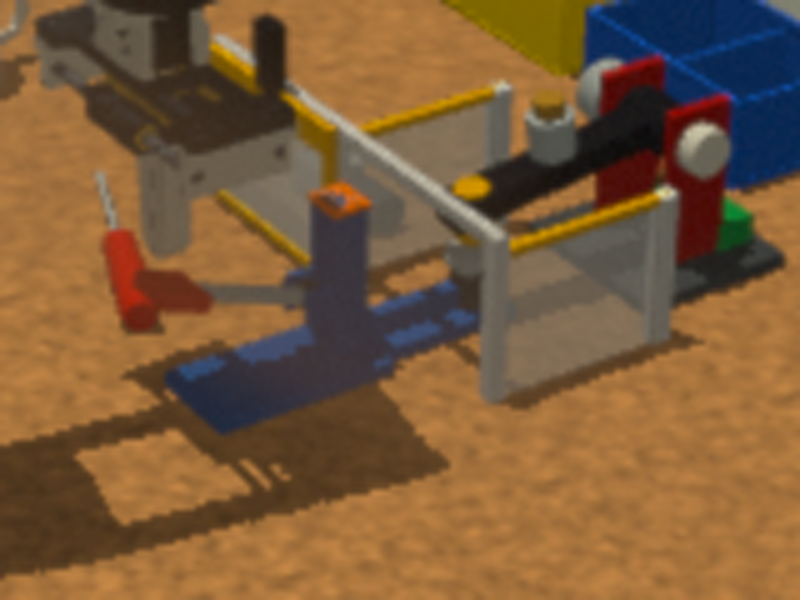

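The handle and forearm are back up and down respectively, and the jack hasn't shifted. Second stroke now.

```bash
python3 -m creep '[[0,0,0.008,0,255],[0,0,0.008,0,255],[0,0,0.006,0,255],[0,0,0.006,0,255],[0,0,0.006,0,255],[0,0,0.006,0,255],[0,0,0.006,0,255],[0,0,0.006,0,255],[0,0,0.006,0,255],[0,0,0.006,0,255],[0,0,0.004,0,255],[0,0,0,0,255]]' 20
python3 -m creep '[[0,0,0.002,0,255],[0,0,0.002,0,255],[0,0,0.001,0,255],[0,0,0.001,0,255],[0,0,0,0,255],[0,0,0,0,255]]' 20
python3 - <<'E'
from h import *
plan([.4655,-.0162,.055],.025+np.pi/2)
for c in ("side","top"):
  im=read_camera(c); cv2.imwrite(f"pics/{c}14.png",im[:,:,::-1])
a=cv2.imread("pics/side14.png")[200:320,280:440];b=cv2.imread("pics/top14.png")[90:290,120:387]
cv2.imwrite("pics/g15.png",np.hstack([cv2.resize(a,(400,300)),cv2.resize(b,(400,300))]))
E
```

```text
t: 23.33
tool_pos: [0.465, -0.0159, 0.0625]
orientation: [3.141, 0.039, -0.002]
force: [-4.1, -0.8, 6.9]
opening: 0.0005
t: 23.83
tool_pos: [0.4654, -0.016, 0.0577]
orientation: [3.141, 0.039, -0.001]
force: [-6.0, -0.7, 12.2]
opening: 0.0005
t 23.83 pos [ 0.4654 -0.016   0.0577] zaxis [-0.001 -0.    -1.   ] tool y ang -1.546 F [-6.  -0.7 12.2] open 0.0005 q6 1.402
shift tool [0.0001 0.0003 0.0027]
world turn 0.0 twist -0.0
```

View pics/g15.png

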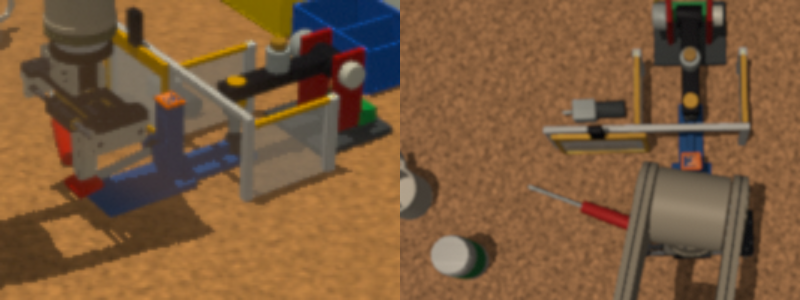

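```bash
python3 -m creep '[[0,0,0.0005,0,255],[0,0,0,0,255],[0,0,0,0,255],[0,0,0,0,255]]' 20; python3 -m creep '[[0,0,0,0,255],[0,0,0,0,255],[0,0,0,0,255],[0,0,0,0,255],[0,0,0,0,255],[0,0,0,0,255]]' 20
python3 - <<'E'
from h import *
im=cv2.cvtColor(read_camera("side"),cv2.COLOR_RGB2BGR); cv2.imwrite("pics/g16.png",cv2.resize(im[200:320,280:440],(800,600),interpolation=2))
E
```

```text
t: 24.27
tool_pos: [0.4654, -0.016, 0.0575]
orientation: [3.141, 0.039, -0.001]
force: [-7.9, 0.1, 14.6]
opening: 0.0002
t: 24.77
tool_pos: [0.4654, -0.0159, 0.0575]
orientation: [3.141, 0.039, -0.001]
force: [-7.1, 0.1, 14.7]
opening: 0.0002
```

View pics/g16.png

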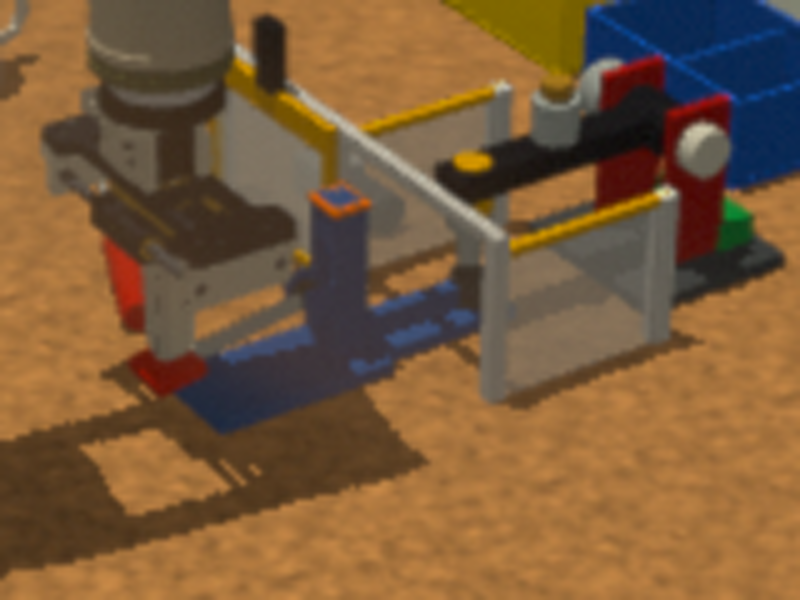

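The push is steady at 14.7 N with the handle on its stop. The forearm is up and the jack is flat and hasn't moved. Handing in.

```bash
python3 -c "
from plant import *
print(close_job()); print(read_state()['force'],read_state()['t'])"
```

```text
the job is handed in; nothing more can be done
None
the job is handed in; nothing more can be done
```

The guard is open, the jack stands under the lift pad, and the arm is holding its handle down with the forearm up. I handed the job in at about 25 s of the 70 s allowed; no verdict is reported.

- **Guard:** I pulled it left by its tab to about 0.148 m, worked out from the tool position. It still shows open in the last pictures.
- **Jack:** I set it on the bench and let go. From above, the saddle came out at about (0.687, -0.011) and the lift pad at (0.688, -0.012), so within about 2 mm. The saddle itself is hidden from above, so I worked out its place from the column and base. It showed no shift in the side pictures after that.
- **Pumping:** The handle went down to its stop (16 N), came all the way back up with the forearm sunk, then went down to the stop again. The last push held steady at 14.7 N. I judged the handle and forearm heights from the pictures and the force; I did not measure the angle or pad height directly.
- **Other things on the bench:** None was touched as far as the pictures show.

Two readings stood out. The wrist force had a sideways part of about 7 N during the final hold, most likely friction of the fingertips on the tilted red pad. Setting the jack down also gave a brief -8.7 N along x, which I did not explain; it was gone once I released the jack. The networks missed the saddle in some views, so there I used edges in the pictures instead.

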